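# Sort sterile instrument containers by their seal tag

### The job

Check the seal tags of the two sterile instrument containers. Set the one whose tag is whole on the pegged set-up stand, its latch end at the stand's front edge (the edge without the upturned lip), fully home between the pegs; set the one whose tag is torn off flat inside the rim of the shallow steel return tray. Put both down, do not drop them, and leave the tape roll and carton alone.

Things in the scene. Friction and masses are not known exactly. Their poses are not given: they have to be found in the camera images.
- set_sealed: Container that passes: aluminium sterile container with dark grey lid, tag whole (white plate 36x26 mm flat on the lid, strap running over the lid's edge and down the closed latch). Tub 140 (x) x 62 (y) x 42 mm; lid 3 mm wider all round, its top at 56 mm; about 0.45 kg. Origin: centre of the underside; z up, -x to the latch end.
- sealed_bow (a point): Grip point of that container: centre of the grip bar of the black carrying bow on the middle of its lid, 84 mm above its underside. Bar 60 mm long (x), 14 mm wide (y), 12 mm high, free to 22 mm below this point. Axes as the container.
- latch (a point): Middle of that container's latch, 75 mm from its centre towards -x and 24 mm above its underside. The latch is 26 mm wide, begins 11 mm above the underside and reaches 84 mm out from the centre.
- set_torn: Container to reject: the same, but only a ragged stump (10 to 16 mm) of the white tag is left on the lid, and the latch plate stands up over the lid's -x end, to 85 mm above the underside and 88 mm out from the centre. Size, weight, origin and axes as the other.
- torn_bow (a point): Grip point of the rejected container: centre of its grip bar, 84 mm above its underside, bar as on the other.
- stand: Set-up stand, fixed: steel plate 190 (x) x 108 (y) mm with seven tapered pegs (10 mm thick, tops 43 mm above the table) that enclose the tub with 2.5 mm to spare: y = +-38.5 mm along the sides, one at the back end x = +77.5 mm, a pair in front at x = -77.5, y = +-24 mm; the latch goes between the pair. Back edge (+x) has a 22 mm lip. Origin: centre, at table height; z up.
- stand_seat (a point): Where the centre of the tub's underside lies when seated: on the stand's two grey strips, 13 mm above the table. Axes as the stand: the seated tub's long axis is along x, its latch to -x.
- return_tray: Return tray, fixed: shallow steel tray 220 (x) x 214 (y) mm, rim 18 mm high, flat floor 192 x 186 mm, 2 mm above its underside, which lies 3 mm over the table. Origin: centre of its underside; z up.
- tape_roll: Bystander: roll of surgical tape, 56 mm across, 25 mm high, loose. Origin: centre of the underside.
- carton: Bystander: flat carton lying down, 63 x 122 x 24 mm, loose. Origin: centre of the underside.

How it is judged (in metres and radians):
At the end, for the whole second after the job is handed in: Whole-tag container upright on the stand's strips, latch to the front: centre within 7 mm of the seat, at most 4 mm above it, turned under 0.12 rad. Torn-tag container upright on the tray's floor (within 5 mm), centre within 70 mm of the tray's. Both at rest (horizontal distance between set_sealed and stand_seat below 0.007 m and z of set_sealed in the frame of stand_seat below 0.004 m and angle between the x axis of set_sealed and the x axis of stand, either way round below 0.12 rad and x of latch in the frame of stand_seat below -0.06 m and angle between each of set_sealed, set_torn's own z axis and vertical below 0.05 rad and z of set_torn in the frame of return_tray below 0.007 m and horizontal distance between set_torn and return_tray below 0.07 m and linear speed of each of set_sealed, set_torn below 0.01 m/s); the robot touches nothing.
It fails at once if a container is dropped: it falls free of the fingers faster than 0.8 m/s (a fall of over 3 cm) ((linear speed of set_sealed above 0.8 m/s and contact force between the fingers and set_sealed below 0.05 N) or (linear speed of set_torn above 0.8 m/s and contact force between the fingers and set_torn below 0.05 N)).
It fails at once if the tape roll or carton is pushed more than 3 cm from its place (distance of any of tape_roll, carton from where it was at the start of the episode above 0.03 m).
It also fails if it takes over 67 s, if anything falls off the work surface, if the arm or the gripper's body presses on something with over 40 N, if the wrist force passes 120 N, or if a joint passes its speed limit or range.

### The arm

A 6-joint arm with a two-finger parallel gripper is mounted at the origin on a cart in front of the work surface, level with it; the furniture and walls round the work are solid. World frame = base frame: x ahead of the robot, y to its left, z up, the work surface at z = 0. Lengths are in m, angles in degrees, forces in N, time in s.
With the tool pointing down it reaches from about 0.4 to 0.825 m from the base axis. Payload 7 kg.
Tool frame: the origin (TCP) lies between the finger pads; the fingertips stand 25 mm ahead of it and the grasp point (between the pads) lies 6 mm ahead of it; z points along the fingers, y is the line along which they close (so a half turn about z gives the same grasp; the last joint's range is limited). The gripper opens to 85 mm and grips with 20 to 120 N. Pads are 22 mm wide; open, the fingers measure 114 mm over their backs; the gripper's body (76 mm by 85 mm) begins 54 mm behind the grasp point. The pads swing forward as they close: fully open they stand 13 mm farther back than shut.
Start: joints at [-47.091, 20.546, 0.682, 0, -70.136, -16.507], TCP at [0.3, -0.605, 0.256] pointing down, gripper open.
Joint ranges: [-176.03, 176.03], [-82.01, 121.73], [-58.28, 71.71], [-173.87, 95.51], [-174.79, -0.11], [-173.66, 173.66]. Speed limits (degrees/s): [136.94, 136.94, 172.46, 180, 180, 180].

### API

Orientations are given as [roll, pitch, yaw] about the fixed x, y, z axes, in that order (R = Rz(yaw) Ry(pitch) Rx(roll)).
In Python, from station import arm gives the robot as it stands.
- The arm moves only by the tool move_arm, never from a script. Its argument "targets" is a list of rows, each a list of 7 numbers: the shift along the tool's x, y, z in units of 1 m (1.0 is 1 m), then the turn, a rotation vector about the tool's x, y, z in units of 0.5 rad (1.0 is 0.5 rad), then the closure, from -1 (fully open) to 1 (shut). In form: [[tx, ty, tz, rx, ry, rz, grip], ...]. A call has 1 to 10 rows; each row shifts and turns the commanded pose from where the row before left it, along the tool's axes as they then stand; what a row does not reach is not made up. A row lasts 1/10 s, in which the tool goes at most 50 mm and 8.59 degrees, less where a joint would pass 70% of its speed; a pose out of reach is approached as far as the arm can. A call with a number of a shift or a turn outside -1 to 1 is refused whole. A call with a gripper value outside its range is refused whole. The fingers move at their own pace and stop on an object; the grip force is fixed at half the most. Time passes only in rows, so rows that do not move let the fingers close. It gives the time, the measured TCP pose, the force, the opening and the grip force at its end, in the units of the state.
- arm.get_obs(): the state, without advancing time (a new reading comes with each control period).
- arm.snapshot(name): name is "scene" or "top" or "wrist"; returns the picture (420x560x3 uint8, red, green, blue); there is no depth.
- arm.get_calibration(name): a dict with "fov_y" (degrees; the focal length in pixels is half the picture's height over the tangent of half this angle, whatever the lens; pixels are square), "cx", "cy" (the principal point, pixels), "xyz" and "orientation" of the camera in the world. Camera axes: x right, y down, z forward; pixel columns grow to the right and rows downward; lengths in m; the calibration is good to about 2 mm. A picture is of the moment at which its call begins: read the wrist's pose just before it. get_calibration takes no time and is no camera call; for the wrist camera it gives the pose at the moment of the call.
- arm.finish_job(): hands the job in; it is judged then, once.
The state is a dict: "t": time; "joints": joint angles; "qd": joint speeds; "tau": joint torques, N m; "position": TCP position; "orientation": TCP orientation; "wrist_force": force on the tool from outside, world axes, zero at the start; "torque": the same for the moment, N m; "width": finger opening in m; "finger_force": force on a finger pad.
Only numpy, scipy, OpenCV 4.12 (cv2) and the standard library are available. Lean on these libraries where they do the work, as an engineer would, in place of code of your own. Each camera call takes 0.05 s, during which the arm holds its last target. There are 200 camera calls.

## Working session

There is one attempt and no reset: what is moved stays moved. The work goes in short steps, Python scripts to look and compute and a tool call to move; the robot and the scene stay as the last step left them, time stands still between calls to the robot, and variables do not carry over. Pictures are saved under pics/ and viewed, at most 10 in all, crops included, and the job is handed in when it is done.

Besides the shell and the picture viewer there is one more tool, called after "Emit:" by a JSON object that holds its "fn" and its "kwargs". move_arm: Moves the arm, as the interface text tells. Its arguments: {"type":"object","properties":{"targets":{"type":"array","items":{"type":"array","items":{"type":"number","minimum":-1,"maximum":1}}}},"required":["targets"]}

```bash
ls; mkdir -p pics; python3 - <<'E'
from station import arm
import cv2
for n in("scene","top"):
    cv2.imwrite(f"pics/{n}.png",arm.snapshot(n)[:,:,::-1]); print(n,arm.get_calibration(n))
print(arm.get_calibration("wrist")); print(arm.get_obs())
E
```

```text
pics
scene {'fov_y': 43.103389630228854, 'cx': 276.75696065272643, 'cy': 204.75107810319483, 'xyz': array([0.13303282, 0.93471876, 1.25503876]), 'orientation': array([-1.39106560e+02, -1.86222437e-02, -1.53450073e+02])}
top {'fov_y': 57.245989301124375, 'cx': 286.66179068092936, 'cy': 210.7562855043214, 'xyz': array([0.48897427, 0.01287126, 1.10952971]), 'orientation': array([-175.01762074,   -1.67033782,  -89.18594908])}
{'fov_y': 70.26742900236147, 'cx': 282.9618846676834, 'cy': 207.31451840449407, 'xyz': array([ 0.2332248 , -0.63763573,  0.37325948]), 'orientation': array([162.85145087,  -0.16837735, 116.45793642])}
{'t': 0.1, 'joints': array([-4.70900065e+01,  2.05846335e+01,  6.38080164e-01, -1.55062391e-02,
       -7.01352934e+01, -1.65075909e+01]), 'qd': array([ 0.01000381, -0.12347399,  0.13338495,  0.06485668,  0.02311442,
       -0.08744489]), 'tau': array([-1.92278501e-03, -5.84764588e+01,  2.94110066e+01,  6.95463762e+00,
       -3.13687029e-03, -1.87159208e-05]), 'position': array([ 0.29995266, -0.60425166,  0.25548764]), 'orientation': array([ 1.79917385e+02, -9.28104072e-03, -1.53602870e+02]), 'wrist_force': array([-0.18316555,  0.35553292, -0.1540183 ]), 'torque': array([0.02927616, 0.00787238, 0.01441602]), 'finger_force': 0.0, 'width': 0.08540911895572209}
```

View pics/top.png

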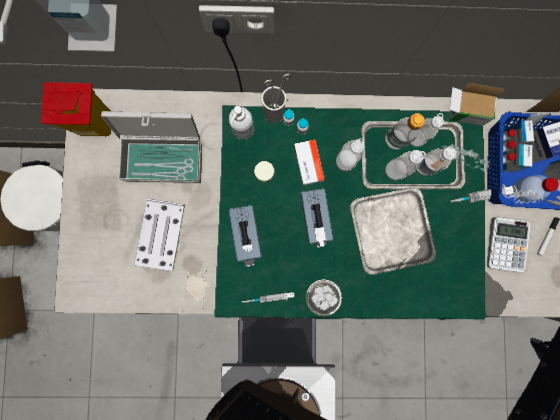

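View pics/scene.png

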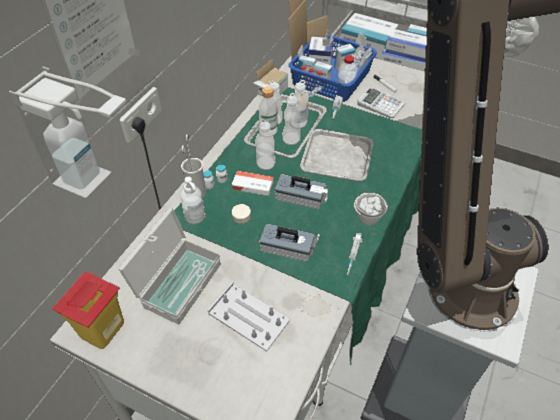

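The top view shows the containers at about (244,235) and (317,218), the stand at (160,235), and the tray at (394,230). The tape roll is at (264,171) and the carton at (309,161). I'll enlarge the containers and the stand.

```bash
cat > h.py <<'E'
import numpy as np,cv2
from scipy.spatial.transform import Rotation as R
from station import arm
def ray(c,px):
    f=210/np.tan(np.radians(c['fov_y'])/2)
    d=np.array([(px[0]-c['cx'])/f,(px[1]-c['cy'])/f,1])
    return np.array(c['xyz']),R.from_euler('xyz',c['orientation'],degrees=True).as_matrix()@d
def onz(c,px,z):
    o,d=ray(c,px); return o+d*(z-o[2])/d[2]
def proj(c,p):
    f=210/np.tan(np.radians(c['fov_y'])/2)
    q=R.from_euler('xyz',c['orientation'],degrees=True).as_matrix().T@(np.array(p)-c['xyz'])
    return np.array([c['cx']+f*q[0]/q[2],c['cy']+f*q[1]/q[2]])
E
python3 - <<'E'
from h import *
im=cv2.imread('pics/top.png')
a=cv2.resize(im[190:280,125:345],None,fx=3.6,fy=3.6,interpolation=cv2.INTER_CUBIC)
s=cv2.imread('pics/scene.png')
b=cv2.resize(s[165:255,200:400][:70+20],None,fx=3,fy=3,interpolation=cv2.INTER_CUBIC)
o=np.zeros((600,800,3),np.uint8); o[:a.shape[0],:a.shape[1]]=a[:, :800]; o[324:594,:600]=b
cv2.imwrite('pics/crop1.png',o)
c=arm.get_calibration('top')
for n,p,z in[('A',(244,235),.084),('B',(317,218),.084),('stand',(160,235),.013),('tray',(394,230),.01),('tape',(264,171),.025),('carton',(309,161),.024)]: print(n,onz(c,p,z).round(3))
E
```

```text
A [0.512 0.097 0.084]
B [ 0.561 -0.097  0.084]
stand [0.51  0.338 0.013]
tray [ 0.535 -0.328  0.01 ]
tape [0.697 0.049 0.025]
carton [ 0.728 -0.08   0.024]
```

View pics/crop1.png

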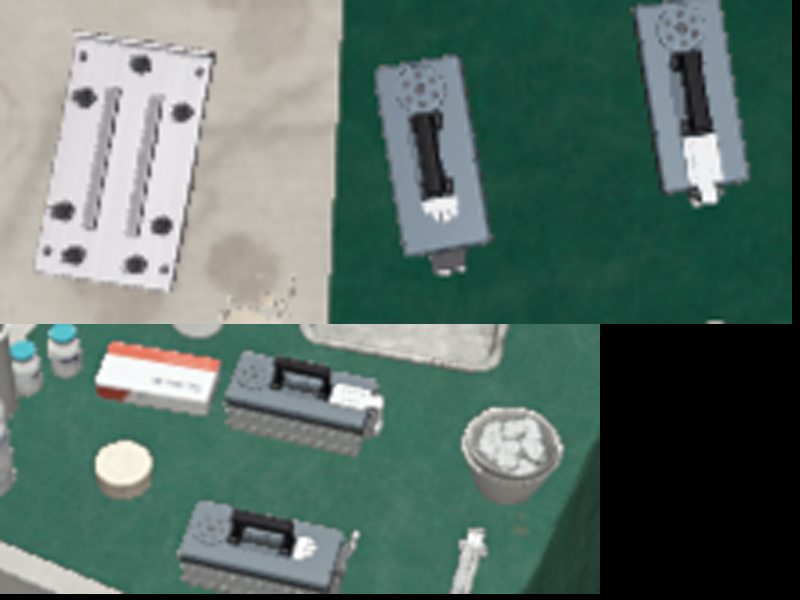

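Container A (left, y≈+0.10) has the torn stump and raised latch. B (right) has the whole tag. Both latches face the robot. In the crop, the stand's lip is at the far side and its peg pair is nearest the robot.

```bash
python3 - <<'E'
from h import *
im=cv2.imread('pics/top.png').astype(int); c=arm.get_calibration('top')
b,g,r=im[...,0],im[...,1],im[...,2]
lid=((b-r>12)&(b>70)&(b<190)&(abs(g-(b+r)/2)<25)&(g-r<35)).astype(np.uint8)
blk=((im.max(2)<60)&(im.max(2)-im.min(2)<25)).astype(np.uint8)
for n,(x0,y0,x1,y1) in dict(A=(225,200,266,270),B=(298,185,336,252)).items():
    for nm,m,z in(('lid',lid,.056),('bar',blk,.09)):
        mm=np.zeros_like(m); mm[y0:y1,x0:x1]=m[y0:y1,x0:x1]
        cs=cv2.findContours(mm,0,2)[0]; k=max(cs,key=cv2.contourArea)
        P=np.array([onz(c,p,z)[:2] for p in cv2.boxPoints(cv2.minAreaRect(k))])
        e=[P[1]-P[0],P[2]-P[1]]; L=max(e,key=np.linalg.norm)
        print(n,nm,P.mean(0).round(4),[round(np.linalg.norm(v)*1e3) for v in e],np.degrees(np.arctan2(L[1],L[0])).round(1))
# stand corners/plate & tray from crops
q=np.array([(78,34),(213,52),(170,290),(37,270)])/3.6+[125,190]
P=np.array([onz(c,p,z)[:2] for p,z in zip(q,(.02,.02,.008,.008))]);print('stand',P.mean(0),P.round(3).tolist())
t=np.array([(351,198),(420,188),(437,258),(363,274)])
print('tray',np.mean([onz(c,p,.018)[:2] for p in t],0))
E
```

```text
A lid [0.5195 0.0978] [68, 145] -169.4
A bar [0.5188 0.0944] [21, 59] -169.3
B lid [ 0.5684 -0.099 ] [67, 148] -170.6
B bar [ 0.5672 -0.0964] [20, 60] -170.1
stand [0.51103789 0.33925557] [[0.61, 0.378], [0.597, 0.272], [0.411, 0.302], [0.425, 0.405]]
tray [ 0.53679464 -0.32209792]
```

Emit:
{"fn": "move_arm", "kwargs": {"targets": [[-0.03, 0.0312, 0, 0, 0, 0, -1], [-0.03, 0.0312, 0, 0, 0, 0, -1], [-0.03, 0.0312, 0, 0, 0, 0, -1], [-0.03, 0.0312, 0, 0, 0, 0, -1], [-0.03, 0.0312, 0, 0, 0, 0, -1], [-0.03, 0.0312, 0, 0, 0, 0, -1], [-0.03, 0.0312, 0, 0, 0, 0, -1], [-0.03, 0.0312, 0, 0, 0, 0, -1], [-0.03, 0.0312, 0, 0, 0, 0, -1], [-0.03, 0.0312, 0, 0, 0, 0, -1]]}}

```text
t: 1.1
position: [0.43, -0.19, 0.2563]
orientation: [180.0, 0.0, -153.6]
wrist_force: [0.7, 0.5, -0.6]
width: 0.0852
finger_force: 0.0
```

Emit:
{"fn": "move_arm", "kwargs": {"targets": [[-0.03, 0.0312, 0, 0, 0, 0, -1], [-0.03, 0.0312, 0, 0, 0, 0, -1], [-0.03, 0.0312, 0, 0, 0, 0, -1], [-0.03, 0.0312, 0, 0, 0, 0, -1], [-0.03, 0.0312, 0, 0, 0, 0, -1], [-0.03, 0.0312, 0, 0, 0, 0, -1], [-0.03, 0.0312, 0, 0, 0, 0, -1], [0, 0, 0, 0, 0, 0.276, -1], [0, 0, 0, 0, 0, 0.276, -1], [0, 0, 0, 0, 0, 0, -1]]}}

```text
t: 2.1
position: [0.5208, 0.0976, 0.2558]
orientation: [-180.0, -0.1, -169.5]
wrist_force: [0.2, -0.9, -0.4]
width: 0.0856
finger_force: 0.0
```

```bash
cat >> h.py <<'E'
def delta(target,yaw,o=None):
    """tool-frame shift (m) and rotvec (0.5 rad units) to a target, tool down"""
    o=o or arm.get_obs()
    r0=R.from_euler('xyz',o['orientation'],degrees=True); r1=R.from_euler('xyz',[180,0,yaw],degrees=True)
    print('t',round(o['t'],2),'pos',o['position'].round(4),'rpy',o['orientation'].round(2),'w',round(o['width'],4))
    print(' shift',(r0.inv().apply(np.array(target)-o['position'])).round(4),'rot',((r0.inv()*r1).as_rotvec()/.5).round(3))
def bar(im,c,z=.09):
    blk=((im.max(2)<70)).astype(np.uint8); blk=cv2.morphologyEx(blk,cv2.MORPH_OPEN,np.ones((5,5)))
    for k in cv2.findContours(blk,0,2)[0]:
        if cv2.contourArea(k)>300:
            P=np.array([onz(c,p,z)[:2] for p in cv2.boxPoints(cv2.minAreaRect(k))]); e=[P[1]-P[0],P[2]-P[1]];L=max(e,key=np.linalg.norm)
            print('bar?',P.mean(0).round(4),[round(np.linalg.norm(v)*1e3) for v in e],np.degrees(np.arctan2(L[1],L[0])).round(1))
E
python3 - <<'E'
from h import *
delta([.519,.097,.25],-169.4)
c=arm.get_calibration('wrist'); im=arm.snapshot('wrist')
cv2.imwrite('pics/w1.png',im[:,:,::-1]); bar(im,c)
E
```

```text
t 2.1 pos [0.5208 0.0976 0.2558] rpy [-1.7999e+02 -6.0000e-02 -1.6949e+02] w 0.0856
 shift [ 0.0019 -0.0003  0.0058] rot [-0.    -0.002 -0.003]
bar? [0.7012 0.1283] [588, 231] 100.5
bar? [ 0.5623 -0.0862] [35, 64] 9.4
bar? [0.5164 0.0994] [21, 64] 11.3
bar? [ 0.5436 -0.0455] [6, 115] 9.8
```

View pics/w1.png

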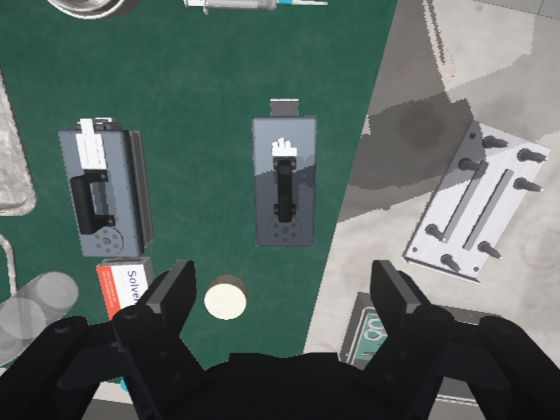

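The wrist view shows torn container A in line with the tool: lid corners at about (252,117), (316,117), (316,246), (255,246), with the stump at (285,150). The tape roll is at (226,298).

```bash
python3 - <<'E'
from h import *
c=arm.get_calibration('wrist')
P=np.array([onz(c,p,.056)[:2] for p in((252,117),(316,117),(314,246),(255,246))]);m=P.mean(0);print(m,P.round(4).tolist())
e=[P[1]-P[0],P[2]-P[1]];print([np.linalg.norm(v) for v in e],np.degrees(np.arctan2(*(P[2]+P[3]-P[1]-P[0])[::-1])))
# bar-end rows from image: 157..220 at z=.09
print(onz(c,(285,157),.09),onz(c,(285,222),.09))
delta([.519,.098,.09],-169.4)
E
```

```text
[0.51899532 0.0990804 ] [[0.4548, 0.0532], [0.4426, 0.1173], [0.5829, 0.1465], [0.5957, 0.0793]]
[np.float64(0.0652320401604207), np.float64(0.14330813301623388)] 11.122005153032
[0.48397063 0.09284543 0.09      ] [0.54809284 0.10524709 0.09      ]
t 2.15 pos [0.5209 0.0974 0.256 ] rpy [-1.7999e+02 -4.0000e-02 -1.6923e+02] w 0.085
 shift [0.0016 0.001  0.166 ] rot [-0.    -0.001  0.006]
```

Emit:
{"fn": "move_arm", "kwargs": {"targets": [[0.0025, 0.0015, 0.03, 0, 0, 0, -1], [0, 0, 0.03, 0, 0, 0, -1], [0, 0, 0.03, 0, 0, 0, -1], [0, 0, 0.03, 0, 0, 0, -1], [0, 0, 0.025, 0, 0, 0, -1], [0, 0, 0.02, 0, 0, 0, -1], [0, 0, 0, 0, 0, 0, 0], [0, 0, 0, 0, 0, 0, 1], [0, 0, 0, 0, 0, 0, 1], [0, 0, 0, 0, 0, 0, 1]]}}

```text
t: 3.15
position: [0.5191, 0.0986, 0.0926]
orientation: [180.0, 0.1, -169.4]
wrist_force: [-0.3, -0.3, -0.3]
width: 0.0283
finger_force: 0.0
```

Emit:
{"fn": "move_arm", "kwargs": {"targets": [[0, 0, 0, 0, 0, 0, 1], [0, 0, 0, 0, 0, 0, 1], [0, 0, 0, 0, 0, 0, 1]]}}

```text
t: 3.45
position: [0.5189, 0.0987, 0.0924]
orientation: [180.0, 0.1, -169.4]
wrist_force: [-1.9, 1.1, 7.5]
width: 0.0126
finger_force: 59.7
```

Emit:
{"fn": "move_arm", "kwargs": {"targets": [[0, 0, -0.01, 0, 0, 0, 1], [0, 0, -0.02, 0, 0, 0, 1], [0, 0, -0.03, 0, 0, 0, 1], [0, 0, -0.03, 0, 0, 0, 1], [0, 0, -0.03, 0, 0, 0, 1], [0, 0, -0.025, 0, 0, 0, 1], [0, 0, -0.015, 0, 0, 0, 1], [0.0027, -0.019, 0, 0, 0, 0, 1], [0.004, -0.028, 0, 0, 0, 0, 1], [0.0053, -0.037, 0, 0, 0, 0, 1]]}}

```text
t: 4.45
position: [0.5213, 0.0133, 0.2516]
orientation: [180.0, -0.0, -169.3]
wrist_force: [0.6, -0.1, -3.5]
width: 0.0127
finger_force: 58.9
```

Emit:
{"fn": "move_arm", "kwargs": {"targets": [[0.0053, -0.037, 0, 0, 0, 0, 1], [0.0053, -0.037, 0, 0, 0, 0, 1], [0.0053, -0.037, 0, 0, 0, 0, 1], [0.0053, -0.037, 0, 0, 0, 0, 1], [0.0053, -0.037, 0, 0, 0, 0, 1], [0.0053, -0.037, 0, 0, 0, 0, 1], [0.0053, -0.037, 0, 0, 0, 0, 1], [0.005, -0.035, 0, 0, 0, 0, 1], [0.0035, -0.025, 0, 0, 0, 0, 1], [0.002, -0.014, 0, 0, 0, 0, 1]]}}

```text
t: 5.45
position: [0.5355, -0.3243, 0.2508]
orientation: [179.9, -0.1, -169.5]
wrist_force: [0.4, 0.1, -3.9]
width: 0.013
finger_force: 58.9
```

```bash
python3 - <<'E'
from h import *
delta([.537,-.322,.098],-169.4)
cv2.imwrite('pics/w2.png',np.hstack([cv2.resize(arm.snapshot(n),(400,300)) for n in('wrist','top')])[:,:,::-1])
E
```

```text
t 5.45 pos [ 0.5355 -0.3243  0.2508] rpy [ 1.7995e+02 -8.0000e-02 -1.6952e+02] w 0.013
 shift [-0.0021  0.0019  0.1528] rot [ 0.002 -0.003 -0.004]
```

View pics/w2.png

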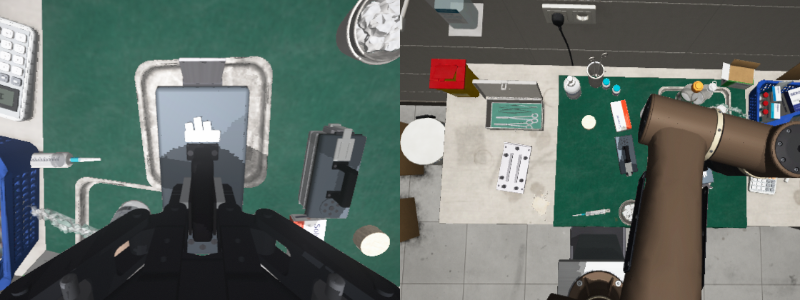

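Container A hangs aligned over the tray, latch end at (202,70), with rim clearance all round. I'll lower it.

Emit:
{"fn": "move_arm", "kwargs": {"targets": [[-0.002, 0.002, 0.025, 0, 0, 0, 1], [0, 0, 0.025, 0, 0, 0, 1], [0, 0, 0.025, 0, 0, 0, 1], [0, 0, 0.025, 0, 0, 0, 1], [0, 0, 0.02, 0, 0, 0, 1], [0, 0, 0.015, 0, 0, 0, 1], [0, 0, 0.01, 0, 0, 0, 1], [0, 0, 0.003, 0, 0, 0, 1], [0, 0, 0.002, 0, 0, 0, 1], [0, 0, 0.002, 0, 0, 0, 1]]}}

```text
t: 6.55
position: [0.5386, -0.3202, 0.1001]
orientation: [-180.0, 0.1, -169.4]
wrist_force: [-0.7, -0.5, -4.3]
width: 0.0126
finger_force: 58.9
```

Emit:
{"fn": "move_arm", "kwargs": {"targets": [[0, 0, 0.001, 0, 0, 0, 1], [0, 0, 0, 0, 0, 0, 1]]}}

```text
t: 6.75
position: [0.5381, -0.3203, 0.0987]
orientation: [-180.0, 0.0, -169.4]
wrist_force: [0.6, 0.4, -5.2]
width: 0.0126
finger_force: 58.9
```

Emit:
{"fn": "move_arm", "kwargs": {"targets": [[0, 0, 0.001, 0, 0, 0, 1], [0, 0, 0, 0, 0, 0, 1]]}}

```text
t: 6.95
position: [0.5379, -0.3203, 0.0974]
orientation: [-180.0, 0.0, -169.4]
wrist_force: [-1.0, -0.2, -4.0]
width: 0.0128
finger_force: 58.9
```

Emit:
{"fn": "move_arm", "kwargs": {"targets": [[0, 0, 0.001, 0, 0, 0, 1], [0, 0, 0, 0, 0, 0, 1]]}}

```text
t: 7.15
position: [0.538, -0.3203, 0.0971]
orientation: [-180.0, 0.0, -169.4]
wrist_force: [-2.4, 2.1, 4.0]
width: 0.013
finger_force: 60.0
```

Emit:
{"fn": "move_arm", "kwargs": {"targets": [[0, 0, 0, 0, 0, 0, -1], [0, 0, 0, 0, 0, 0, -1], [0, 0, 0, 0, 0, 0, -1], [0, 0, 0, 0, 0, 0, -1], [0, 0, 0, 0, 0, 0, -1], [0, 0, -0.02, 0, 0, 0, -1], [0, 0, -0.035, 0, 0, 0, -1], [0, 0, -0.035, 0, 0, 0, -1], [0, 0, -0.035, 0, 0, 0, -1], [0, 0, -0.035, 0, 0, 0, -1]]}}

```text
t: 8.15
position: [0.5378, -0.3202, 0.2578]
orientation: [-180.0, 0.0, -169.4]
wrist_force: [-0.1, -0.5, 0.1]
width: 0.0853
finger_force: 0.0
```

Emit:
{"fn": "move_arm", "kwargs": {"targets": [[-0.0115, 0.0355, 0, 0, 0, 0, -1], [-0.0115, 0.0355, 0, 0, 0, 0, -1], [-0.0115, 0.0355, 0, 0, 0, 0, -1], [-0.0115, 0.0355, 0, 0, 0, 0, -1], [-0.0115, 0.0355, 0, 0, 0, 0, -1], [-0.0115, 0.0355, 0, 0, 0, 0, -1], [0, 0, 0, 0, 0, 0, -1], [0, 0, 0, 0, 0, 0, -1]]}}

```text
t: 8.95
position: [0.5667, -0.0973, 0.2563]
orientation: [-180.0, 0.0, -169.3]
wrist_force: [-0.4, -0.1, -0.3]
width: 0.0854
finger_force: 0.0
```

```bash
python3 - <<'E'
from h import *
delta([.567,-.098,.25],-170)
c=arm.get_calibration('wrist'); im=arm.snapshot('wrist')
cv2.imwrite('pics/w3.png',im[:,:,::-1]); bar(im,c); np.save('c3.npy',c,allow_pickle=True)
E
```

```text
t 8.95 pos [ 0.5667 -0.0973  0.2563] rpy [-180.      0.   -169.29] w 0.0854
 shift [-0.0001 -0.0007  0.0063] rot [-0.     0.     0.025]
bar? [ 0.748  -0.0658] [590, 232] 100.7
bar? [ 0.5662 -0.0978] [19, 65] 11.3
bar? [ 0.5363 -0.3097] [36, 63] 12.9
bar? [ 0.5267 -0.2654] [6, 124] 11.1
```

View pics/w3.png

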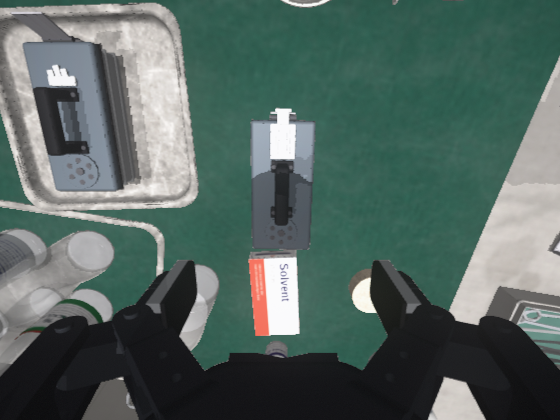

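A rests flat inside the tray at upper left. B is directly under the tool, with its lid corners at about (250,121), (313,123), (311,249), (250,246) and its whole tag at (283,140). Next I'll measure B finely.

```bash
python3 - <<'E'
from h import *
im=cv2.imread('pics/w3.png').astype(int); c=np.load('c3.npy',allow_pickle=True).item()
ng=~((im[...,1]-im[...,2]>25)&(im[...,1]-im[...,0]>8))
L=[];Rr=[]
for r in range(135,236):
    row=ng[r]; l=282
    while row[l]:l-=1
    q=282
    while row[q]:q+=1
    L.append(onz(c,(l+.5,r),.056)[:2]);Rr.append(onz(c,(q-.5,r),.056)[:2])
def fit(p):
    p=np.array(p);k=np.polyfit(p[:,0],p[:,1],1);return k
for p in(L,Rr):
    k=fit(p);print(np.degrees(np.arctan(k[0])),np.polyval(k,.567))
top=[];bot=[]
for x in (258,262,303,307):
    r=180
    while ng[r,x]:r-=1
    b=180
    while ng[b,x]:b+=1
    top.append(onz(c,(x,r+.5),.056)[:2]);print(x,r,b)
    bot.append(onz(c,(x,b-.5),.056)[:2])
print(np.mean(top,0),np.mean(bot,0),(np.mean(top,0)+np.mean(bot,0))/2)
E
```

```text
9.601818819671463 -0.13289201396352185
9.676685262479126 -0.06354546432941002
258 119 249
262 119 249
303 119 250
307 120 250
[ 0.49769636 -0.11026585] [ 0.63976935 -0.08330624] [ 0.56873285 -0.09678604]
```

Emit:
{"fn": "move_arm", "kwargs": {"targets": [[-0.0013, -0.001, 0.03, 0, 0, 0.038, -1], [0, 0, 0.03, 0, 0, 0, -1], [0, 0, 0.03, 0, 0, 0, -1], [0, 0, 0.03, 0, 0, 0, -1], [0, 0, 0.025, 0, 0, 0, -1], [0, 0, 0.019, 0, 0, 0, -1], [0, 0, 0, 0, 0, 0, 0], [0, 0, 0, 0, 0, 0, 1], [0, 0, 0, 0, 0, 0, 1], [0, 0, 0, 0, 0, 0, 1]]}}

```text
t: 10.0
position: [0.5689, -0.0991, 0.0936]
orientation: [-180.0, 0.1, -170.5]
wrist_force: [0.0, 0.2, 0.2]
width: 0.0277
finger_force: 0.0
```

Emit:
{"fn": "move_arm", "kwargs": {"targets": [[0, 0, 0, 0, 0, 0, 1], [0, 0, 0, 0, 0, 0, 1], [0, 0, 0, 0, 0, 0, 1]]}}

```text
t: 10.3
position: [0.5687, -0.0987, 0.0934]
orientation: [-180.0, 0.1, -170.5]
wrist_force: [-1.4, 0.6, 6.5]
width: 0.0127
finger_force: 59.4
```

Emit:
{"fn": "move_arm", "kwargs": {"targets": [[0, 0, -0.01, 0, 0, 0, 1], [0, 0, -0.02, 0, 0, 0, 1], [0, 0, -0.03, 0, 0, 0, 1], [0, 0, -0.03, 0, 0, 0, 1], [0, 0, -0.03, 0, 0, 0, 1], [0, 0, -0.025, 0, 0, 0, 1], [0, 0, -0.015, 0, 0, 0, 1], [0.0015, 0.018, 0, 0, 0, 0, 1], [0.0023, 0.027, 0, 0, 0, 0, 1], [0.003, 0.0345, 0, 0, 0, 0, 1]]}}

```text
t: 11.3
position: [0.5472, -0.0216, 0.2519]
orientation: [180.0, -0.1, -170.6]
wrist_force: [0.8, 1.1, -6.2]
width: 0.0124
finger_force: 59.0
```

Emit:
{"fn": "move_arm", "kwargs": {"targets": [[0.003, 0.0345, 0, 0, 0, 0, 1], [0.003, 0.0345, 0, 0, 0, 0, 1], [0.003, 0.0345, 0, 0, 0, 0, 1], [0.003, 0.0345, 0, 0, 0, 0, 1], [0.003, 0.0345, 0, 0, 0, 0, 1], [0.002, 0.024, 0, 0, 0, 0.1, 1], [0, 0, 0, 0, 0, 0.2, 1], [0, 0, 0, 0, 0, 0.2, 1], [0, 0, 0, 0, 0, 0.146, 1], [0, 0, 0, 0, 0, 0, 1]]}}

```text
t: 12.3
position: [0.4983, 0.1691, 0.2519]
orientation: [-180.0, -0.1, 170.9]
wrist_force: [-0.5, -0.3, -5.1]
width: 0.013
finger_force: 59.2
```

```bash
python3 - <<'E'
from h import *
delta([.511,.339,.25],-189)
c=arm.get_calibration('wrist'); im=arm.snapshot('wrist')
cv2.imwrite('pics/w4.png',im[:,:,::-1]); np.save('c4.npy',dict(c,tcp=arm.get_obs()['position'],rpy=arm.get_obs()['orientation']),allow_pickle=True)
cv2.imwrite('pics/t4.png',arm.snapshot('top')[:,:,::-1])
E
```

```text
t 12.3 pos [0.4983 0.1691 0.2519] rpy [-1.7996e+02 -8.0000e-02  1.7094e+02] w 0.013
 shift [0.0142 0.1698 0.0018] rot [-0.001 -0.003 -0.002]
```

View pics/w4.png

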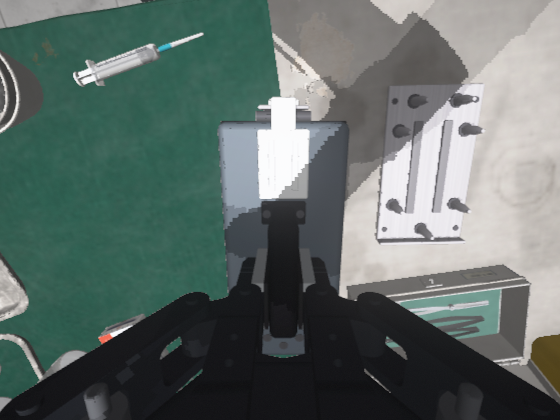

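B hangs level on the left, its lid end edge at row 122 (columns 220–348). The stand is clear at right, with front corners (390,86) and (483,84). I'll enlarge both views of the stand.

```bash
python3 - <<'E'
from h import *
w=cv2.imread('pics/w4.png'); t=cv2.imread('pics/t4.png')
a=cv2.resize(w[75:250,370:490],None,fx=3.4,fy=3.4,interpolation=cv2.INTER_CUBIC)
b=cv2.resize(t[194:276,130:192],None,fx=6,fy=6,interpolation=cv2.INTER_CUBIC)
o=np.zeros((595,790,3),np.uint8);o[:a.shape[0],:a.shape[1]]=a;o[:b.shape[0],410:410+b.shape[1]]=b
cv2.imwrite('pics/st.png',o)
E
```

```text
(no output)
```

View pics/st.png

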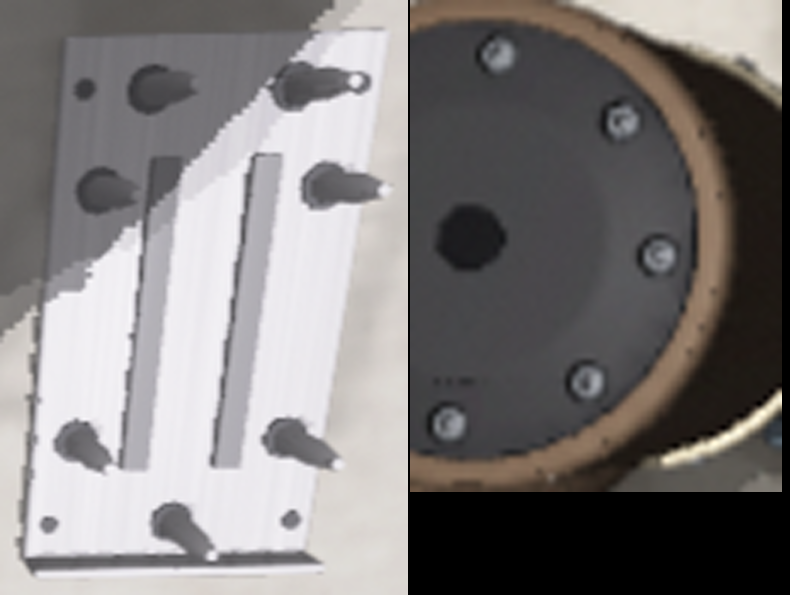

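```bash
python3 - <<'E'
from h import *
c=np.load('c4.npy',allow_pickle=True).item()
f=lambda p,z:onz(c,np.array(p)/3.4+[370,75],z)[:2]
def rep(n,pts,z): 
    P=np.array([f(p,z) for p in pts]);print(n,z,P.round(4).tolist());return P
def rig(P,Q):
    # local P -> world Q
    a=P-P.mean(0);b=Q-Q.mean(0);th=np.arctan2((a[:,0]*b[:,1]-a[:,1]*b[:,0]).sum(),(a*b).sum())
    M=np.array([[np.cos(th),-np.sin(th)],[np.sin(th),np.cos(th)]]);t=Q.mean(0)-M@P.mean(0)
    print('  fit',t.round(4),np.degrees(th).round(2),'res mm',((Q-(P@M.T+t))*1e3).round(1).tolist());return th,t
# image right = world +y ; image up = -x
S=rep('strips',[(152,157),(184,156),(125,468),(148,467),(254,155),(282,155),(213,467),(241,466)],.013);print('  strip ctr',S.mean(0))
T=rep('tips',[(193,84),(357,80),(132,190),(380,188),(105,467),(335,463),(209,552)],.043)
B=rep('bases',[(148,90),(293,86),(97,190),(318,186),(75,440),(283,438),(172,522)],.011)
for Q in(T,B):
    d=(Q[6]-(Q[0]+Q[1])/2); print('  front-back',np.linalg.norm(d),'pair',np.linalg.norm(Q[1]-Q[0]),'side',np.linalg.norm(Q[3]-Q[2]),np.linalg.norm(Q[5]-Q[4]))
    sx=np.linalg.norm((Q[4]+Q[5]-Q[2]-Q[3])/2)
    u=d/np.linalg.norm(d);x1=-77.5e-3+((Q[2]+Q[3]-Q[0]-Q[1])/2)@u;x2=x1+sx
    rig(np.array([(-.0775,-.024),(-.0775,.024),(x1,-.0385),(x1,.0385),(x2,-.0385),(x2,.0385),(.0775,0)]),Q)
# lid of carried container
im=cv2.imread('pics/w4.png').astype(int)
r0=R.from_euler('xyz',c['rpy'],degrees=True); z=c['tcp'][2]-.0934+.056
for p in((220,122),(348,122),(228,280),(342,280),(284,122),(285,225)):
    q=onz(c,p,z); print(p,r0.inv().apply(q-c['tcp']).round(4))
E
```

```text
strips 0.013 [[0.4541, 0.3301], [0.4555, 0.3408], [0.564, 0.3171], [0.5649, 0.3255], [0.4589, 0.3642], [0.4604, 0.3735], [0.5687, 0.3492], [0.5699, 0.3595]]
  strip ctr [0.5120503 0.3450025]
tips 0.043 [[0.4322, 0.3305], [0.4388, 0.3797], [0.4607, 0.3112], [0.4722, 0.3877], [0.5509, 0.299], [0.5616, 0.3759], [0.5878, 0.3334]]
bases 0.011 [[0.4324, 0.3303], [0.4387, 0.3781], [0.4623, 0.312], [0.4728, 0.3869], [0.5509, 0.3], [0.5622, 0.3758], [0.5892, 0.3346]]
  front-back 0.1538476070420092 pair 0.04958321949285744 side 0.07740201893147461 0.07768638252421646
  fit [0.512  0.3437] -8.05 res mm [[0.3, -0.3], [0.2, 1.3], [-0.3, -0.9], [0.4, -0.6], [0.2, -0.4], [0.1, 0.3], [-0.9, 0.5]]
  front-back 0.15483104054132513 pair 0.048205900688435895 side 0.07561378619619005 0.07662126597989984
  fit [0.5124 0.3439] -7.53 res mm [[0.0, -0.0], [0.0, 0.2], [-0.2, 0.4], [0.2, -1.1], [-0.6, 0.1], [0.6, -0.4], [-0.0, 0.9]]
(220, 122) [ 0.0718 -0.0308  0.0375]
(348, 122) [0.0717 0.0332 0.0375]
(228, 280) [-0.0175 -0.0317  0.0374]
(342, 280) [-0.0176  0.0353  0.0374]
(284, 122) [0.0718 0.0012 0.0375]
(285, 225) [0.0169 0.0018 0.0374]
```

Emit:
{"fn": "move_arm", "kwargs": {"targets": [[0.0013, 0.0145, 0, 0, 0, 0, 1], [0.0025, 0.0289, 0, 0, 0, 0, 1], [0.0025, 0.0289, 0, 0, 0, 0, 1], [0.0025, 0.0289, 0, 0, 0, 0, 1], [0.0025, 0.0289, 0, 0, 0, 0, 1], [0.0025, 0.0289, 0, 0, 0, -0.022, 1], [0.0012, 0.0142, 0.015, 0, 0, -0.022, 1], [0, 0, 0.03, 0, 0, 0, 1], [0, 0, 0.03, 0, 0, 0, 1], [0, 0, 0.015, 0, 0, 0, 1]]}}

```text
t: 13.4
position: [0.5096, 0.3417, 0.1584]
orientation: [-179.8, -0.2, 172.3]
wrist_force: [0.5, -1.0, -6.1]
width: 0.0125
finger_force: 59.1
```

Emit:
{"fn": "move_arm", "kwargs": {"targets": [[0, 0, 0, 0, 0, 0, 1], [0, 0, 0, 0, 0, 0, 1]]}}

```text
t: 13.6
position: [0.5114, 0.3428, 0.1623]
orientation: [-180.0, -0.0, 172.3]
wrist_force: [1.0, 0.2, -5.1]
width: 0.0129
finger_force: 59.2
```

```bash
python3 - <<'E'
from h import *
delta([.5108,.3425,.115],172.2)
c=arm.get_calibration('wrist'); w=arm.snapshot('wrist'); s=arm.snapshot('scene')
o=arm.get_obs();np.save('c5.npy',dict(c,tcp=o['position'],rpy=o['orientation']),allow_pickle=True)
a=cv2.resize(w[:, 180:390],None,fx=1.9,fy=1.42,interpolation=cv2.INTER_CUBIC) if 0 else cv2.resize(w[20:230,180:390],(600,600),interpolation=cv2.INTER_CUBIC)
b=cv2.resize(s[230:380,190:310],(200,250))
out=np.zeros((600,800,3),np.uint8);out[:,:600]=a;out[:250,600:]=b
cv2.imwrite('pics/w5.png',out[:,:,::-1]);cv2.imwrite('pics/w5full.png',w[:,:,::-1])
ct=arm.get_calibration('top')
P=np.array([onz(ct,np.array(p)/3.6+[125,190],.027)[:2] for p in((73,255),(136,264),(62,210),(161,225),(85,97),(182,111),(140,64))])
# side pairs +- front pair + back: centre by symmetric pairs
print(P.round(3).tolist(),'ctr',((P[0]+P[1])/2+P[6])/2, np.degrees(np.arctan2(*(P[6]-(P[0]+P[1])/2)[::-1])))
E
```

```text
t 13.6 pos [0.5114 0.3428 0.1623] rpy [-179.95   -0.    172.3 ] w 0.0129
 shift [ 0.0006 -0.0003  0.0473] rot [-0.002 -0.     0.003]
[[0.438, 0.372], [0.432, 0.323], [0.473, 0.382], [0.462, 0.306], [0.56, 0.368], [0.55, 0.293], [0.586, 0.327]] ctr [0.51083684 0.33709617] -7.805795277500949
```

View pics/w5.png

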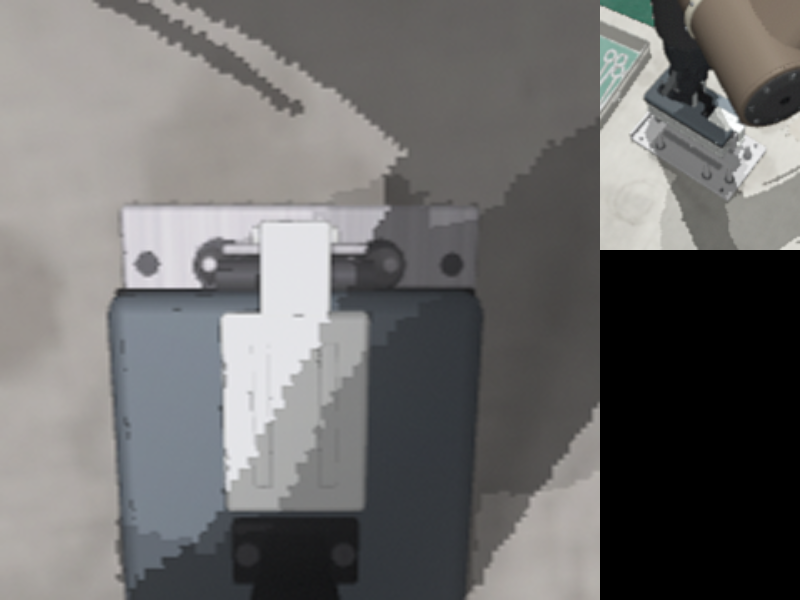

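The front peg tips show at crop (209,264) and (391,264), straddling the latch, with the plate's front edge at row 207. The container looks nearly centred, so I'll put numbers on it.

```bash
python3 - <<'E'
from h import *
c=np.load('c5.npy',allow_pickle=True).item();r0=R.from_euler('xyz',c['rpy'],degrees=True)
def g(n,p,z): print(n,(r0.inv().apply(onz(c,np.array(p)/(600/210)+[180,20],z)-c['tcp'])*1e3).round(1))
zt=c['tcp'][2]
for p in((209,264),(391,264)): g('tip',p,.043)
for p in((122,207),(478,207)): g('plate',p,.010)
for p in((148,264),(452,264)): g('hole',p,.010)
for p in((118,290),(472,290)): g('lid',p,zt-.0374)
for p in((109,310),(482,310)): g('lidside',p,zt-.0374)
for p in((124,560),(469,560)): g('lidside',p,zt-.0374)
g('latch',(295,245),zt-.0934+.03)
E
```

```text
tip [ 77.4 -22.8 120.4]
tip [ 77.5  25.4 120.5]
plate [ 93.8 -51.3 153.4]
plate [ 94.   54.1 153.5]
hole [ 77.8 -44.4 153.4]
hole [ 77.9  47.3 153.5]
lid [ 72.2 -30.7  37.3]
lid [72.3 30.7 37.4]
lidside [ 68.9 -32.5  37.3]
lidside [69.  32.6 37.4]
lidside [ 22.8 -32.5  37.3]
lidside [22.9 33.2 37.4]
latch [80.5 -0.1 63.3]
```

Emit:
{"fn": "move_arm", "kwargs": {"targets": [[0, 0.0012, 0, 0, 0, 0, 1], [0, 0, 0.005, 0, 0, 0, 1], [0, 0, 0.006, 0, 0, 0, 1], [0, 0, 0.006, 0, 0, 0, 1], [0, 0, 0.005, 0, 0, 0, 1], [0, 0, 0.004, 0, 0, 0, 1], [0, 0, 0.003, 0, 0, 0, 1], [0, 0, 0.003, 0, 0, 0, 1], [0, 0, 0, 0, 0, 0, 1]]}}

```text
t: 14.6
position: [0.5113, 0.3438, 0.1298]
orientation: [-180.0, -0.0, 172.3]
wrist_force: [0.3, 0.0, -5.5]
width: 0.0126
finger_force: 59.2
```

Emit:
{"fn": "move_arm", "kwargs": {"targets": [[0, 0, 0.002, 0, 0, 0, 1], [0, 0, 0.002, 0, 0, 0, 1], [0, 0, 0.002, 0, 0, 0, 1], [0, 0, 0.002, 0, 0, 0, 1], [0, 0, 0, 0, 0, 0, 1]]}}

```text
t: 15.1
position: [0.5113, 0.3438, 0.1219]
orientation: [-180.0, -0.0, 172.2]
wrist_force: [0.3, 1.3, -6.0]
width: 0.0128
finger_force: 59.2
```

No contact forces yet, so I'll keep lowering.

Emit:
{"fn": "move_arm", "kwargs": {"targets": [[0, 0, 0.002, 0, 0, 0, 1], [0, 0, 0.002, 0, 0, 0, 1], [0, 0, 0.002, 0, 0, 0, 1], [0, 0, 0.002, 0, 0, 0, 1], [0, 0, 0.002, 0, 0, 0, 1], [0, 0, 0, 0, 0, 0, 1]]}}

```text
t: 15.7
position: [0.5113, 0.3438, 0.1119]
orientation: [-180.0, -0.0, 172.2]
wrist_force: [0.4, 0.2, -6.7]
width: 0.0126
finger_force: 59.2
```

Emit:
{"fn": "move_arm", "kwargs": {"targets": [[0, 0, 0.002, 0, 0, 0, 1], [0, 0, 0.0015, 0, 0, 0, 1], [0, 0, 0, 0, 0, 0, 1]]}}

```text
t: 16.0
position: [0.5113, 0.3439, 0.1085]
orientation: [-180.0, -0.0, 172.2]
wrist_force: [0.3, 0.2, -5.9]
width: 0.0124
finger_force: 59.2
```

Emit:
{"fn": "move_arm", "kwargs": {"targets": [[0, 0, 0.001, 0, 0, 0, 1], [0, 0, 0.001, 0, 0, 0, 1], [0, 0, 0, 0, 0, 0, 1]]}}

```text
t: 16.3
position: [0.5114, 0.3439, 0.1067]
orientation: [-180.0, -0.0, 172.3]
wrist_force: [0.5, 0.3, -4.9]
width: 0.0125
finger_force: 59.2
```

Emit:
{"fn": "move_arm", "kwargs": {"targets": [[0, 0, 0.0005, 0, 0, 0, 1], [0, 0, 0, 0, 0, 0, 1]]}}

```text
t: 16.5
position: [0.5114, 0.3441, 0.1066]
orientation: [180.0, 0.0, 172.3]
wrist_force: [-1.1, -0.6, -3.5]
width: 0.0128
finger_force: 59.5
```

Emit:
{"fn": "move_arm", "kwargs": {"targets": [[0, 0, 0.0005, 0, 0, 0, 1], [0, 0, 0, 0, 0, 0, 0], [0, 0, 0, 0, 0, 0, -1], [0, 0, 0, 0, 0, 0, -1], [0, 0, 0, 0, 0, 0, -1], [0, 0, 0, 0, 0, 0, -1], [0, 0, -0.02, 0, 0, 0, -1], [0, 0, -0.035, 0, 0, 0, -1], [0, 0, -0.035, 0, 0, 0, -1], [0, 0, -0.035, 0, 0, 0, -1]]}}

```text
t: 17.5
position: [0.5113, 0.3438, 0.2321]
orientation: [-180.0, -0.0, 172.3]
wrist_force: [0.9, -0.3, 0.4]
width: 0.0856
finger_force: 0.0
```

Emit:
{"fn": "move_arm", "kwargs": {"targets": [[0, 0, -0.03, 0, 0, 0, -1], [0, -0.04, 0, 0, 0, 0, -1], [0, -0.04, 0, 0, 0, 0, -1], [0, -0.04, 0, 0, 0, 0, -1], [0, 0, 0, 0, 0, 0, -1]]}}

```text
t: 18.0
position: [0.4942, 0.2215, 0.2615]
orientation: [180.0, 0.0, 172.1]
wrist_force: [0.1, 1.0, 0.6]
width: 0.0855
finger_force: 0.0
```

```bash
python3 - <<'E'
from h import *
o=arm.get_obs();print(o['t'],o['width'])
w=arm.snapshot('wrist'); s=arm.snapshot('scene')
out=np.zeros((600,800,3),np.uint8);out[:300,:400]=cv2.resize(w,(400,300))
out[:300,400:]=cv2.resize(s,(400,300))
out[300:,:400]=cv2.resize(s[230:350,190:350],(400,300),interpolation=cv2.INTER_CUBIC)
out[300:,400:]=cv2.resize(s[100:220,240:400],(400,300),interpolation=cv2.INTER_CUBIC)
cv2.imwrite('pics/end.png',out[:,:,::-1])
E
```

```text
18.0 0.08549804715297804
```

View pics/end.png

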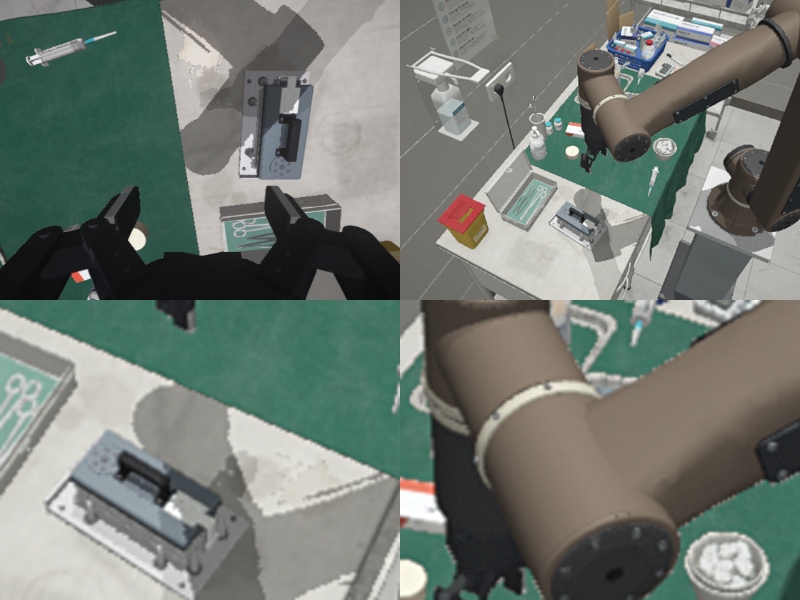

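The sealed container sits level between the pegs, latch between the front pair, and the gripper is open and clear. The torn one was seen flat in the tray earlier. I'll hand in the job.

```bash
python3 -c "
from station import arm
print(arm.finish_job())"
```

```text
the job is handed in; nothing more can be done
None
```

I set the whole-tag container on the stand, latch to the front, and the torn-tag one flat in the return tray, then handed the job in at about 18 s of the 67 s allowed; no verdict came back.

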